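# Shut the fan cover and hold the interlock for a test run

### The arm

A 7-joint arm with a two-finger parallel gripper is mounted at the origin on the work surface. World frame = base frame: x ahead of the robot, y to its left, z up, the work surface at z = 0. Lengths are in m, angles in degrees, forces in N, time in s.
With the tool pointing down it reaches from about 0.4 to 0.9 m from the base axis. Payload 5.5 kg.
Tool frame: the origin (TCP) lies on the centre line of the jaws, within the pads' length; the fingertips stand 8 mm ahead of it and the grasp point (between the pads) lies 11 mm behind it (tip_reach is the distance from the TCP to the fingertips, in m); z points along the fingers, y is the line along which they close (so a half turn about z gives the same grasp; the last joint's range is limited). The gripper opens to 92 mm and grips with 3 to 60 N. Pads are 19 mm wide; open, the fingers measure 130 mm over their backs; the gripper's body (75 mm by 190 mm) begins 47 mm behind the grasp point.
Start: joints at [78.449, 28.699, -24.465, 88.831, 12.651, 65.22, -12.049], TCP at [0.291, -0.581, 0.235] pointing down, gripper open.
Joint ranges: [-164.97, 164.97], [-17.58, 116.51], [-87.97, 89.64], [11.32, 138.91], [-80.73, 260.73], [10.89, 115.49], [-147.41, 147.41]. Speed limits (degrees/s): [147.25, 147.25, 180, 180, 180, 180, 180].

### API

Orientations are given as a 3x3 rotation matrix whose columns are the frame's x, y, z axes.
In Python, from station import get_state, camera, hand_in, tip_reach gives the robot as it stands.
- The arm moves only by the tool step_arm, never from a script. Its argument "increments" is a list of rows, each an object with "slide": the shift along the world's x, y, z in cm, a list of three; "rotation": the turn, a rotation vector about the world's x, y, z in degrees, a list of three. In form: [{"slide": [dx, dy, dz], "rotation": [wx, wy, wz]}, ...]. A call has 1 to 20 rows; each row is the pose to reach, as a shift and turn from the pose commanded when the call began; what a row does not reach only later rows make up. A row lasts 1/10 s, in which the tool goes at most 50 mm and 8.59 degrees, less where a joint would pass 70% of its speed; a pose out of reach is approached as far as the arm can. A call with a gripper value outside its range is refused whole. "jaw" is the finger opening in cm, from 0 to 9.18, set as the call begins (left out, the last holds). The fingers move at their own pace and stop on an object; "grip_force" is the grip in N (left out, the last holds). Time passes only in rows, so rows that repeat a pose let the fingers close. It gives the time, the measured TCP pose, the force, the opening and the grip force at its end, in the units of the state.
- get_state(): the state, without advancing time (a new reading comes with each control period).
- camera(name): name is "side" or "top" or "wrist"; returns a dict with "image" (384x512x3 uint8, red, green, blue), "fx", "fy", "cx", "cy" (pixels), "rvec" (rotation vector, rad) and "tvec" (3), from world to camera coordinates, as OpenCV has them; the wrist camera has in their place "mount" (4x4, takes a point from camera to tool coordinates, whose origin is the TCP and whose axes are the flange's). Camera axes: x right, y down, z forward; pixel columns grow to the right and rows downward; lengths in m; the calibration is good to about 2 mm. A picture is of the moment at which its call begins: read the wrist's pose just before it. There is no depth.
- hand_in(): hands the job in; it is judged then, once.
The state is a dict: "time": time; "qpos": joint angles; "qvel": joint speeds; "joint_efforts": joint torques, N m; "eef_pos": TCP position; "orientation": TCP orientation; "wrist_force": force on the tool from outside, world axes, zero at the start; "moment": the same for the moment, N m; "gripper_width": finger opening in m; "grip_force": force on a finger pad.
Only numpy, scipy, OpenCV 4.12 (cv2) and the standard library are available. Lean on these libraries where they do the work, as an engineer would, in place of code of your own. Each camera call takes 0.05 s, during which the arm holds its last target. There are 200 camera calls.

### The job

The opened desktop computer is about to be test-run: first slide the cover fully shut over its fan bay, and only then press the round plunger of the safety interlock straight down with the fingertips by 8 mm, give or take 2 mm, and keep holding it there - finish while still holding it, do not let go. Press gently, leave the square key beside it unpressed and leave the loose things around and on the computer where they are.

Things in the scene. Friction and masses are not known exactly. Their poses are not given: they have to be found in the camera images.
- computer: Opened desktop computer lying flat, fixed: steel tray 270 (x) x 360 (y) mm, walls 85 mm high. Origin: centre of its underside; x from front (robot side) to rear, y to its left. Left half: fan bay at the rear (x 6 to 127 mm), drive cage in front, cover rails along x. Right: power supply at the rear (top 88 mm), bridge with two switches at the front (top 72 mm). All else on it is under 95 mm high.
- cover (a joint): Slide of the fan cover along the computer's x, in m: 0 = fully shut against its rear stop, up to 0.105 = wide open towards the front; starts between 0.06 and 0.10. It needs about 2 to 3 N to slide and stays where it is left.
- cover_rib (a point): Centre of the top of the cover's grip rib; moves with the cover, axes as the computer's. The cover is a steel plate 125 (x) x 130 (y) x 4 mm, upper face 94.5 mm above the table; on its middle stands a black rib 10 mm thick (x), 50 mm long (y), 26 mm tall (top 120.5 mm above the table), to be pinched across its thickness or pushed; shutting moves it along the computer's +x.
- plunger_block: Housing of the safety interlock switch with its plunger, fixed on the bridge: black block 42 x 42 x 22 mm, origin at the centre of its underside (72 mm above the table). It stands on the left or on the right place on the bridge; the key block stands on the other.
- plunger_top (a point): Centre of the top face of the interlock's plunger: a ROUND grey mushroom cap 28 mm across and 8 mm thick on a steel stem. Released, its top is 24 mm above its housing, 118 mm above the table; moves with the cap.
- plunger (a joint): Travel of the plunger straight down, in m: 0 = released, 0.012 = bottomed out. The spring resists with 2 N at the start plus 0.4 N per mm (5.2 N at 8 mm) and pushes it back when let go.
- key_top (a point): Centre of the top face of the reset key, which must not be pressed: a SQUARE grey cap 26 x 26 x 8 mm at the same height on an identical housing, also on the bridge, 70 to 95 mm (centre to centre) beside the plunger.
- key (a joint): Travel of the reset key straight down, in m: 0 = released, 0.012 = bottomed out; the same spring as the plunger.
- dish: steel screw dish, 64 mm across, 20 mm high, standing on the power supply inside the computer; must stay where it is
- socket: steel socket-wrench socket, 24 mm across, 26 mm high, standing on the power supply inside the computer; must stay where it is
- screwdriver: screwdriver with a green handle, lying on the table in front of the computer, about 200 mm long; must stay where it is
- drive: loose aluminium disk drive, 145 x 100 x 25 mm, lying on the table left of the computer; must stay where it is
- mug: white mug, 80 mm across, 90 mm high, on the table at the left; must stay where it is
- wrench: steel spanner lying on the table right of the computer; must stay where it is
- carton: cardboard carton, 100 x 70 x 50 mm, on the table at the right; must stay where it is

How it is judged:
By the outcome, as a careful person would: the job done as asked, in the order asked, and still so for the second after the job is handed in, while the arm keeps its last pose, push and grip.
It also fails if it takes over 40 s, if anything falls off the work surface, if the arm or the gripper's body presses on something with over 40 N, if the wrist force passes 120 N, or if a joint passes its speed limit or range.

## Working session

There is one attempt and no reset: what is moved stays moved. The work goes in short steps, Python scripts to look and compute and a tool call to move; the robot and the scene stay as the last step left them, time stands still between calls to the robot, and variables do not carry over. Pictures are saved under pics/ and viewed, at most 10 in all, crops included, and the job is handed in when it is done.

Besides the shell and the picture viewer there is one more tool, called after "Request:" in YAML: its name, and indented under it one key for each argument. step_arm: Moves the arm, as the interface text tells. Its arguments: {"type":"object","properties":{"increments":{"type":"array"},"jaw":{"type":"number"},"grip_force":{"type":"number"}},"required":["increments"]}

```bash
mkdir -p pics; python3 - <<'E'
from station import *
import cv2,numpy as np
s=get_state(); print(s['time'],s['eef_pos'],s['orientation'],tip_reach if not callable(tip_reach) else tip_reach())
for n in ['top','side']:
    c=camera(n); cv2.imwrite(f'pics/{n}0.png',c['image'][:,:,::-1]); np.savez(f'{n}0.npz',**c)
    R=cv2.Rodrigues(np.array(c['rvec']))[0]; print(n,c['fx'],c['cx'],c['cy'],(-R.T@np.array(c['tvec']).ravel()))
E
```

```text
0.0 [ 0.29098221 -0.58047378  0.23366632] [[ 8.93926817e-01  4.48212186e-01 -8.26037245e-04]
 [ 4.48212944e-01 -8.93925086e-01  1.75979738e-03]
 [ 5.03472168e-05 -1.94337066e-03 -9.99998110e-01]] 0.008
top 456.45217041602507 254.3845873369498 191.86863419974526 [0.28421774 0.01532614 1.3796896 ]
side 420.75861114056283 254.79342867121872 194.7081029932845 [0.01958468 0.67902093 0.97331352]
```

View pics/top0.png

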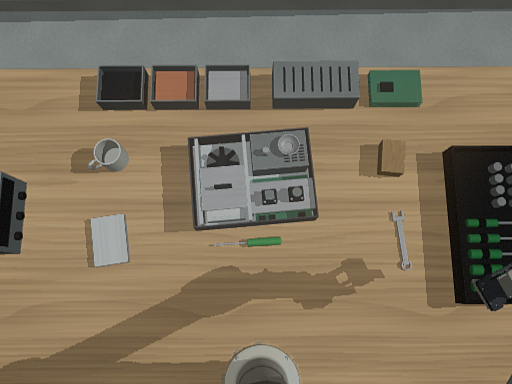

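View pics/side0.png

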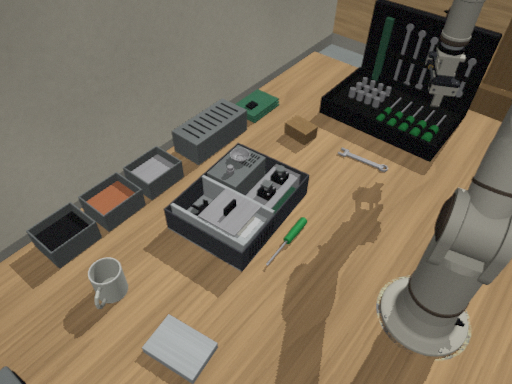

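The top view shows the computer around px (253,178), with the rib near (222,186) and two switches near (269,196) and (296,193). I'll zoom in on these.

```bash
cat > h.py <<'E'
import numpy as np,cv2
def ray(c,uv,z):
    "world point of pixel on plane z"
    R=cv2.Rodrigues(np.array(c['rvec'],float))[0]; t=np.array(c['tvec'],float).ravel()
    o=-R.T@t; d=R.T@np.array([(uv[0]-c['cx'])/c['fx'],(uv[1]-c['cy'])/c['fy'],1]); return o+d*(z-o[2])/d[2]
E
python3 - <<'E'
from h import *
a=np.load('top0.npz')['image'][120:236,184:324,::-1]; b=np.load('side0.npz')['image'][140:265,160:315,::-1]
a=cv2.resize(a,None,fx=5,fy=5,interpolation=cv2.INTER_CUBIC)
b=cv2.resize(b,None,fx=4,fy=4,interpolation=cv2.INTER_CUBIC)
cv2.imwrite('pics/topz.png',a);cv2.imwrite('pics/sidez.png',b)
E
```

```text
(no output)
```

View pics/topz.png

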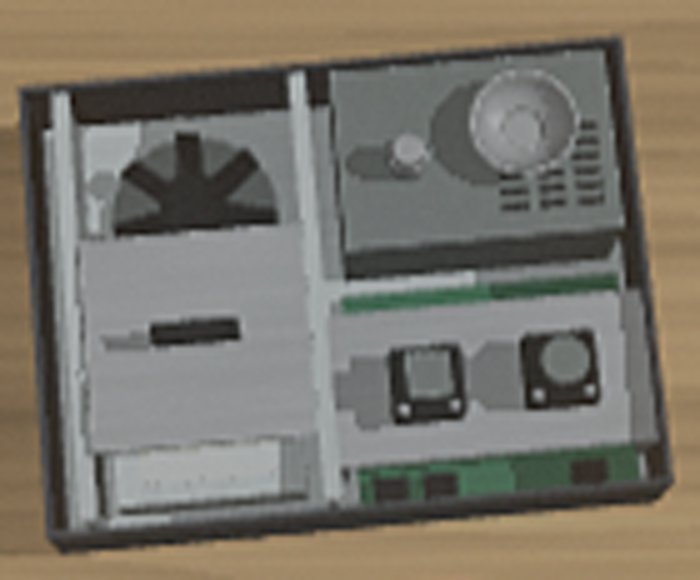

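View pics/sidez.png

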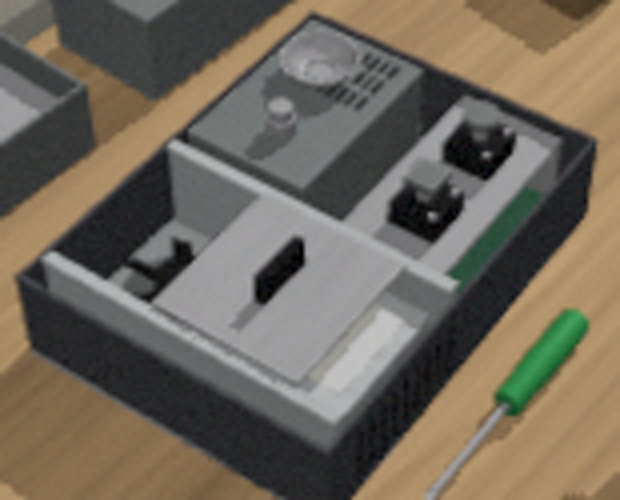

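The round plunger is the right-hand switch, cap at zoom (565,358). The square key is at (432,371), the rib at (195,331), and the cover is open towards the front.

```bash
python3 - <<'E'
from h import *
c=dict(np.load('top0.npz')); s=dict(np.load('side0.npz'))
# resize maps src=(u+.5)/f-.5
T=lambda u,v,z: ray(c,(184+(u+.5)/5-.5,120+(v+.5)/5-.5),z)
S=lambda u,v,z: ray(s,(160+(u+.5)/4-.5,140+(v+.5)/4-.5),z)
C=[T(*p,.085) for p in [(20,88),(622,38),(672,480),(52,535)]]
for p in C: print(p.round(4))
ctr=np.mean(C,0); print('ctr',ctr)
for i,j in [(1,0),(2,3)]: d=C[j]-C[i]; print('len',np.hypot(*d[:2]),'yaw',np.degrees(np.arctan2(-d[0],d[1])))
for i,j in [(3,0),(2,1)]: d=C[j]-C[i]; print('len',np.hypot(*d[:2]),'yaw',np.degrees(np.arctan2(d[1],d[0])))
print('rib',T(195,329,.1205),'side',S(279,258,.1205), S(281,255,.1205))
print('ribends',T(150,331,.1205),T(240,326,.1205))
print('plg',T(566,356,.118),S(481,121,.118)); print('key',T(431,369,.118),S(431,177,.118))
cov=[T(*p,.0945) for p in [(78,241),(300,223),(312,434),(88,453)]]
for p in cov: print('cov',p.round(4))
print('cover ctr',np.mean(cov,0))
E
```

```text
[0.7034 0.2127 0.085 ]
[ 0.7324 -0.1445  0.085 ]
[ 0.4673 -0.1657  0.085 ]
[0.4376 0.1884 0.085 ]
ctr [0.58516938 0.02272536 0.085     ]
len 0.35836687605761747 yaw 4.64586873562962
len 0.3553684869544003 yaw 4.798756779261065
len 0.2669395045802312 yaw 5.232160495366184
len 0.2659774004214623 yaw 4.58809754145517
rib [0.54956043 0.10536652 0.1205    ] side [0.55082503 0.10614462 0.1205    ] [0.55160401 0.10316612 0.1205    ]
ribends [0.54854518 0.1307267  0.1205    ] [0.55115231 0.08000167 0.1205    ]
plg [ 0.53341348 -0.10365323  0.118     ] [ 0.52742607 -0.09594366  0.118     ]
key [ 0.52636293 -0.02750163  0.118     ] [ 0.5200202  -0.02503217  0.118     ]
cov [0.6075 0.1755 0.0945]
cov [0.6176 0.0468 0.0945]
cov [0.4935 0.04   0.0945]
cov [0.4832 0.1676 0.0945]
cover ctr [0.55046757 0.10745778 0.0945    ]
```

Request:
step_arm:
  increments:
    - {"slide": [1, 3, 0], "rotation": [0, 0, -1]}
    - {"slide": [2.3, 7, 0], "rotation": [0, 0, -3]}
    - {"slide": [3.7, 11, 0], "rotation": [0, 0, -5]}
    - {"slide": [5, 15, 0], "rotation": [0, 0, -7]}
    - {"slide": [6.4, 19, 0], "rotation": [0, 0, -9]}
    - {"slide": [7.7, 23, 0], "rotation": [0, 0, -11]}
    - {"slide": [9.1, 27, 0], "rotation": [0, 0, -13]}
    - {"slide": [10.4, 31, 0], "rotation": [0, 0, -15]}
    - {"slide": [11.7, 35, 0], "rotation": [0, 0, -17]}
    - {"slide": [13.1, 39, 0], "rotation": [0, 0, -19]}
    - {"slide": [14.4, 43, 0], "rotation": [0, 0, -21]}
    - {"slide": [15.8, 47, 0], "rotation": [0, 0, -21.8]}
    - {"slide": [17.1, 51, 0], "rotation": [0, 0, -21.8]}
    - {"slide": [18.4, 55, 0], "rotation": [0, 0, -21.8]}
    - {"slide": [19.8, 59, 0], "rotation": [0, 0, -21.8]}
    - {"slide": [21.1, 63, 0], "rotation": [0, 0, -21.8]}
    - {"slide": [22.1, 66, 0], "rotation": [0, 0, -21.8]}
    - {"slide": [22.9, 68.3, 0], "rotation": [0, 0, -21.8]}
    - {"slide": [22.9, 68.3, 0], "rotation": [0, 0, -21.8]}
    - {"slide": [22.9, 68.3, 0], "rotation": [0, 0, -21.8]}
  jaw: 0
  grip_force: 10

```text
time: 2.1
eef_pos: [0.5199, 0.1022, 0.2342]
orientation: [[0.996, 0.086, -0.001], [0.086, -0.996, -0.0], [-0.001, 0.0, -1.0]]
wrist_force: [-0.2, -1.0, -0.1]
gripper_width: 0.0005
grip_force: 0.0
```

```bash
python3 - <<'E'
from station import *
import cv2,numpy as np
s=get_state(); c=camera('wrist'); print(c['mount'],c['fx'],c['cx'],c['cy'],s['eef_pos'])
np.savez('w1.npz',**c,p=s['eef_pos'],R=s['orientation']); cv2.imwrite('pics/w1.png',c['image'][:,:,::-1])
E
```

```text
[[-2.68177832e-04 -9.68744961e-01 -2.48058722e-01  6.60540424e-02]
 [ 9.99999232e-01  4.02974306e-05 -1.23847917e-03 -6.33624008e-05]
 [ 1.20976658e-03 -2.48058863e-01  9.68744206e-01 -1.50322072e-01]
 [ 0.00000000e+00  0.00000000e+00  0.00000000e+00  1.00000000e+00]] 284.0989534322337 253.76799947442095 193.30256585305096 [0.51991376 0.10218968 0.23423144]
```

View pics/w1.png

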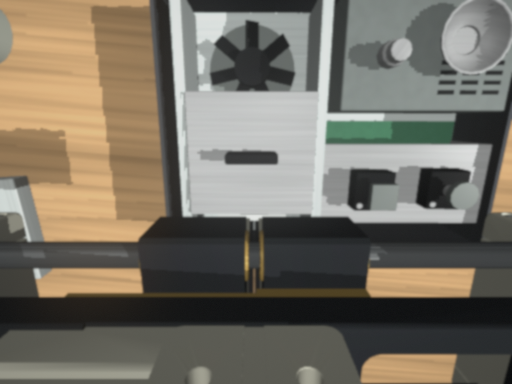

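The wrist view shows the rib at (251,157), key cap at (383,196), plunger cap at (463,195) and cover edges at rows 93 and 215. The fingers are closed in front of the cover.

```bash
cat >> h.py <<'E'
def wray(d,uv,z):
    M=d['mount'];R=d['R'];o=d['p']+R@M[:3,3]; v=R@M[:3,:3]@np.array([(uv[0]-d['cx'])/d['fx'],(uv[1]-d['cy'])/d['fy'],1])
    return o+v*(z-o[2])/v[2]
def wproj(d,x):
    M=d['mount'];q=M[:3,:3].T@(d['R'].T@(x-d['p'])-M[:3,3]); return q[0]/q[2]*d['fx']+d['cx'],q[1]/q[2]*d['fy']+d['cy'],q[2]
E
python3 - <<'E'
from h import *
d=dict(np.load('w1.npz'))
print('rib',wray(d,(251,155),.1205),'plg',wray(d,(464,195),.118),'key',wray(d,(384,197),.118))
print('cover rear L/R',wray(d,(184,93),.0945),wray(d,(317,93),.0945),'front',wray(d,(186,215),.0945))
for z in (.008,0,-.02,-.05): print(wproj(d,d['p']+d['R']@np.array([0,0,z])),wproj(d,d['p']+d['R']@np.array([0.0095,0.019,z])))
E
```

```text
rib [0.55451025 0.10812353 0.1205    ] plg [ 0.53331569 -0.10076634  0.118     ] key [ 0.5246929  -0.02395839  0.118     ]
cover rear L/R [0.6054694  0.17761642 0.0945    ] [0.61643096 0.04958271 0.0945    ] front [0.48127159 0.17244203 0.0945    ]
(np.float64(254.22422342171706), np.float64(234.66645294777982), np.float64(0.16975879233007837)) (np.float64(286.4758654773936), np.float64(219.63516594843233), np.float64(0.1673787033689072))
(np.float64(254.22907604020537), np.float64(240.1251323810744), np.float64(0.16200883868184626)) (np.float64(288.0466031956021), np.float64(224.4454682251211), np.float64(0.15962874972067514))
(np.float64(254.24351465436203), np.float64(256.36703689748987), np.float64(0.142633954561266)) (np.float64(292.7328919028952), np.float64(238.79698278836923), np.float64(0.1402538656000949))
(np.float64(254.27440947129455), np.float64(291.1204184357807), np.float64(0.1135716283803957)) (np.float64(302.8244835529788), np.float64(269.7019554818214), np.float64(0.11119153941922455))
```

Request:
step_arm:
  increments:
    - {"slide": [0, 0.3, -2]}
    - {"slide": [0, 0.3, -5]}
    - {"slide": [0, 0.3, -8]}
    - {"slide": [0, 0.3, -10.5]}
    - {"slide": [0, 0.3, -12]}
    - {"slide": [0, 0.3, -12.6]}
    - {"slide": [0, 0.3, -12.6]}

```text
$.increments[0]: bad value
```

```bash
python3 - <<'E'
from station import *
import cv2,numpy as np
s=get_state(); c=camera('side'); a=c['image'][90:290,120:340,::-1]
cv2.imwrite('pics/s1.png',cv2.resize(a,None,fx=3,fy=3,interpolation=cv2.INTER_CUBIC)); print(s['wrist_force'],s['eef_pos'])
E
```

```text
[-0.28605728 -0.67045801 -0.42138407] [0.51991142 0.10106265 0.23419655]
```

View pics/s1.png

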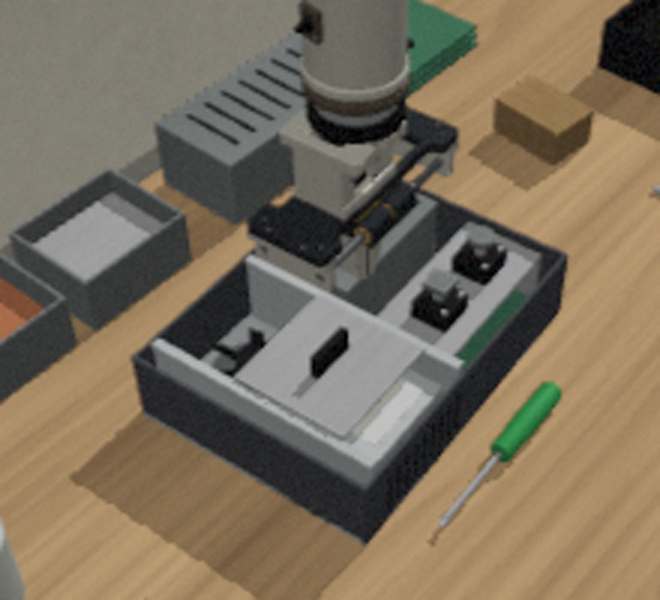

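The move was refused because each row needs a rotation. The picture still shows the arm high: slim fingers under wide carriages, with the rib at zoom (328,352). I'll send the descent again.

Request:
step_arm:
  increments:
    - {"slide": [0, 0.3, -2], "rotation": [0, 0, 0]}
    - {"slide": [0, 0.3, -5], "rotation": [0, 0, 0]}
    - {"slide": [0, 0.3, -8], "rotation": [0, 0, 0]}
    - {"slide": [0, 0.3, -10.5], "rotation": [0, 0, 0]}
    - {"slide": [0, 0.3, -12], "rotation": [0, 0, 0]}
    - {"slide": [0, 0.3, -12.6], "rotation": [0, 0, 0]}
    - {"slide": [0, 0.3, -12.6], "rotation": [0, 0, 0]}
    - {"slide": [0, 0.3, -12.6], "rotation": [0, 0, 0]}

```text
time: 3.0
eef_pos: [0.5212, 0.105, 0.1098]
orientation: [[0.996, 0.084, 0.002], [0.084, -0.996, 0.0], [0.002, -0.0, -1.0]]
wrist_force: [-0.6, -0.2, 0.3]
gripper_width: 0.0008
grip_force: 0.0
```

Request:
step_arm:
  increments:
    - {"slide": [0.5, 0.04, 0], "rotation": [0, 0, 0]}
    - {"slide": [1, 0.08, 0], "rotation": [0, 0, 0]}
    - {"slide": [1.5, 0.12, 0], "rotation": [0, 0, 0]}
    - {"slide": [2, 0.17, 0], "rotation": [0, 0, 0]}
    - {"slide": [2.5, 0.21, 0], "rotation": [0, 0, 0]}
    - {"slide": [3, 0.25, 0], "rotation": [0, 0, 0]}
    - {"slide": [3.5, 0.29, 0], "rotation": [0, 0, 0]}
    - {"slide": [4, 0.34, 0], "rotation": [0, 0, 0]}
    - {"slide": [4.5, 0.38, 0], "rotation": [0, 0, 0]}
    - {"slide": [5, 0.42, 0], "rotation": [0, 0, 0]}
    - {"slide": [5.5, 0.46, 0], "rotation": [0, 0, 0]}
    - {"slide": [6, 0.5, 0], "rotation": [0, 0, 0]}
    - {"slide": [6.5, 0.55, 0], "rotation": [0, 0, 0]}
    - {"slide": [7, 0.59, 0], "rotation": [0, 0, 0]}
    - {"slide": [7.5, 0.63, 0], "rotation": [0, 0, 0]}
    - {"slide": [8, 0.67, 0], "rotation": [0, 0, 0]}
    - {"slide": [8.5, 0.71, 0], "rotation": [0, 0, 0]}
    - {"slide": [9, 0.76, 0], "rotation": [0, 0, 0]}
    - {"slide": [9.5, 0.8, 0], "rotation": [0, 0, 0]}

```text
time: 4.9
eef_pos: [0.6158, 0.113, 0.1087]
orientation: [[0.996, 0.084, -0.0], [0.084, -0.996, -0.0], [-0.0, 0.0, -1.0]]
wrist_force: [-2.4, -0.5, -0.9]
gripper_width: 0.0003
grip_force: 1.1
```

Pushing at about 2.4 N. I'll continue in small steps until I feel the stop.

Request:
step_arm:
  increments:
    - {"slide": [0.3, 0.03, 0], "rotation": [0, 0, 0]}
    - {"slide": [0.6, 0.05, 0], "rotation": [0, 0, 0]}
    - {"slide": [0.8, 0.07, 0], "rotation": [0, 0, 0]}
    - {"slide": [1.0, 0.08, 0], "rotation": [0, 0, 0]}
    - {"slide": [1.0, 0.08, 0], "rotation": [0, 0, 0]}

```text
time: 5.4
eef_pos: [0.6258, 0.1138, 0.1087]
orientation: [[0.996, 0.084, 0.001], [0.084, -0.996, 0.0], [0.001, -0.0, -1.0]]
wrist_force: [-1.2, 0.3, -0.9]
gripper_width: 0.0002
grip_force: 0.5
```

Request:
step_arm:
  increments:
    - {"slide": [0.1, 0.01, 0], "rotation": [0, 0, 0]}
    - {"slide": [0.2, 0.02, 0], "rotation": [0, 0, 0]}
    - {"slide": [0.3, 0.03, 0], "rotation": [0, 0, 0]}
    - {"slide": [0.4, 0.03, 0], "rotation": [0, 0, 0]}
    - {"slide": [0.4, 0.03, 0], "rotation": [0, 0, 0]}

```text
time: 5.9
eef_pos: [0.6276, 0.1139, 0.1087]
orientation: [[0.996, 0.085, -0.004], [0.085, -0.996, -0.001], [-0.004, 0.001, -1.0]]
wrist_force: [-7.2, -1.0, 4.8]
gripper_width: 0.0008
grip_force: 3.9
```

Request:
step_arm:
  increments:
    - {"slide": [0.1, 0.01, 0], "rotation": [0, 0, 0]}
    - {"slide": [0.2, 0.02, 0], "rotation": [0, 0, 0]}
    - {"slide": [0.2, 0.02, 0], "rotation": [0, 0, 0]}

```text
time: 6.2
eef_pos: [0.6276, 0.1139, 0.1087]
orientation: [[0.996, 0.085, -0.007], [0.085, -0.996, -0.003], [-0.007, 0.002, -1.0]]
wrist_force: [-13.4, -2.2, 9.2]
gripper_width: 0.0003
grip_force: 6.9
```

Request:
step_arm:
  increments:
    - {"slide": [-1, -0.08, 0], "rotation": [0, 0, 0]}
    - {"slide": [-2, -0.17, 0], "rotation": [0, 0, 0]}
    - {"slide": [-2.5, -0.2, 3], "rotation": [0, 0, 0]}
    - {"slide": [-3, -0.3, 7], "rotation": [0, 0, 0]}
    - {"slide": [-4, -2, 10], "rotation": [0, 0, 0]}
    - {"slide": [-6, -5.5, 10], "rotation": [0, 0, 0]}
    - {"slide": [-8, -9, 10], "rotation": [0, 0, 0]}
    - {"slide": [-10, -12.5, 10], "rotation": [0, 0, 0]}
    - {"slide": [-12, -16, 10], "rotation": [0, 0, 0]}
    - {"slide": [-14, -19.5, 10], "rotation": [0, 0, 0]}
    - {"slide": [-15, -21.6, 10], "rotation": [0, 0, 0]}
    - {"slide": [-15, -21.6, 10], "rotation": [0, 0, 0]}
    - {"slide": [-15, -21.6, 10], "rotation": [0, 0, 0]}

```text
time: 7.5
eef_pos: [0.4817, -0.102, 0.2091]
orientation: [[0.997, 0.083, 0.002], [0.083, -0.997, -0.001], [0.002, 0.001, -1.0]]
wrist_force: [-0.0, 0.0, 0.7]
gripper_width: 0.0007
grip_force: 0.0
```

```bash
python3 - <<'E'
from station import *
import cv2,numpy as np
s=get_state(); c=camera('wrist'); print(s['eef_pos'],s['wrist_force'])
np.savez('w2.npz',**c,p=s['eef_pos'],R=s['orientation']); cv2.imwrite('pics/w2.png',c['image'][:,:,::-1])
E
```

```text
[ 0.48168531 -0.10202703  0.20914184] [-0.02736493  0.02334956  0.70514611]
```

View pics/w2.png

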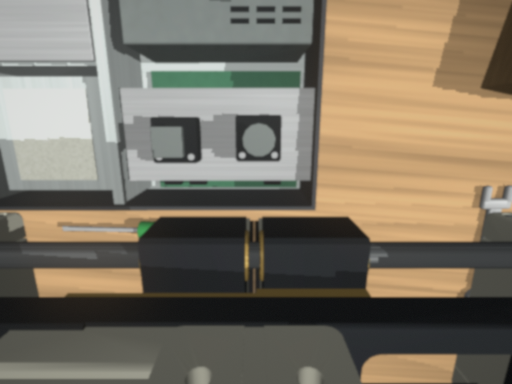

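The round cap is at (259,139) and the square key at (167,141). The cover's front edge is at row 65, behind the drive cage. I'll work out the positions and check the cover in the top camera.

```bash
python3 - <<'E'
from station import *
from h import *
d=dict(np.load('w2.npz'))
g=cv2.cvtColor(d['image'],cv2.COLOR_RGB2GRAY)
h=cv2.HoughCircles(cv2.medianBlur(g[105:170,230:290],3),cv2.HOUGH_GRADIENT,1,30,param1=80,param2=12,minRadius=12,maxRadius=22)
print(h); 
print('plg',wray(d,(259,139),.118),'key',wray(d,(167,141),.118),'front edge',wray(d,(50,66),.0945))
c=camera('top'); a=c['image'][120:236,184:324,::-1]
cv2.imwrite('pics/t2.png',cv2.resize(a,None,fx=5,fy=5,interpolation=cv2.INTER_CUBIC))
E
```

```text
[[[28.5 33.5 16.3]]]
plg [ 0.53311334 -0.10184987  0.118     ] key [ 0.5251001  -0.02513518  0.118     ] front edge [0.57868473 0.08310861 0.0945    ]
```

View pics/t2.png

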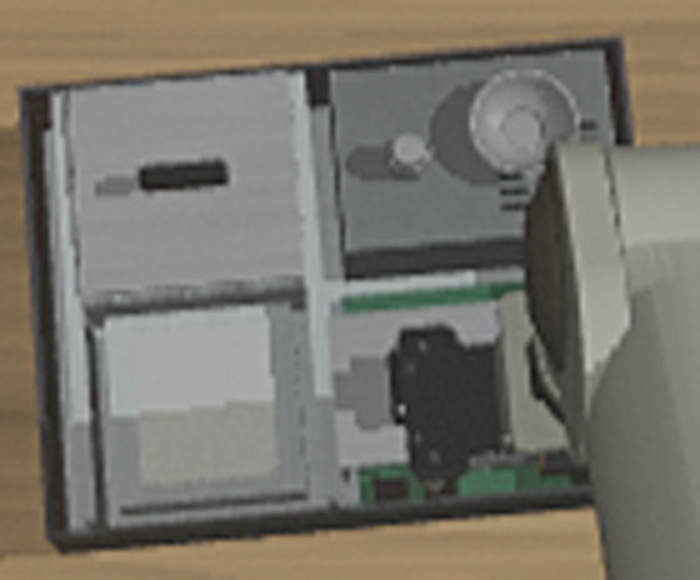

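The cover sits flush at the rear, with the rib at zoom (183,174), and the dish and socket haven't moved. Now I'll go over the plunger.

Request:
step_arm:
  increments:
    - {"slide": [1.5, 0, 0], "rotation": [0, 0, 0]}
    - {"slide": [3.5, 0, 0], "rotation": [0, 0, 0]}
    - {"slide": [5.1, 0, 0], "rotation": [0, 0, 0]}
    - {"slide": [5.1, 0, -2], "rotation": [0, 0, 0]}
    - {"slide": [5.1, 0, -4.5], "rotation": [0, 0, 0]}
    - {"slide": [5.1, 0, -6.5], "rotation": [0, 0, 0]}
    - {"slide": [5.1, 0, -7.5], "rotation": [0, 0, 0]}
    - {"slide": [5.1, 0, -7.8], "rotation": [0, 0, 0]}
    - {"slide": [5.1, 0, -7.8], "rotation": [0, 0, 0]}
    - {"slide": [5.1, 0, -7.8], "rotation": [0, 0, 0]}

```text
time: 8.6
eef_pos: [0.5334, -0.1014, 0.1317]
orientation: [[0.996, 0.085, 0.002], [0.085, -0.996, -0.0], [0.002, 0.0, -1.0]]
wrist_force: [0.0, -0.7, 1.3]
gripper_width: 0.0003
grip_force: 0.0
```

Request:
step_arm:
  increments:
    - {"slide": [0, 0, -0.1], "rotation": [0, 0, 0]}
    - {"slide": [0, 0, -0.3], "rotation": [0, 0, 0]}
    - {"slide": [0, 0, -0.4], "rotation": [0, 0, 0]}
    - {"slide": [0, 0, -0.4], "rotation": [0, 0, 0]}
    - {"slide": [0, 0, -0.4], "rotation": [0, 0, 0]}

```text
time: 9.1
eef_pos: [0.5323, -0.1018, 0.1267]
orientation: [[0.996, 0.084, 0.0], [0.084, -0.996, -0.0], [-0.0, 0.0, -1.0]]
wrist_force: [-0.3, -0.1, -0.5]
gripper_width: 0.0007
grip_force: 0.0
```

Request:
step_arm:
  increments:
    - {"slide": [0, 0, -0.1], "rotation": [0, 0, 0]}
    - {"slide": [0, 0, -0.1], "rotation": [0, 0, 0]}
    - {"slide": [0, 0, -0.1], "rotation": [0, 0, 0]}

```text
time: 9.4
eef_pos: [0.5325, -0.1018, 0.1259]
orientation: [[0.996, 0.084, 0.0], [0.084, -0.996, -0.0], [0.0, 0.0, -1.0]]
wrist_force: [-0.7, -0.6, 1.5]
gripper_width: 0.0006
grip_force: 1.0
```

Request:
step_arm:
  increments:
    - {"slide": [0, 0, -0.1], "rotation": [0, 0, 0]}
    - {"slide": [0, 0, -0.1], "rotation": [0, 0, 0]}
    - {"slide": [0, 0, -0.1], "rotation": [0, 0, 0]}

```text
time: 9.7
eef_pos: [0.5325, -0.1018, 0.1248]
orientation: [[0.996, 0.084, 0.0], [0.084, -0.996, -0.0], [0.0, 0.0, -1.0]]
wrist_force: [-1.0, -1.3, 3.3]
gripper_width: 0.0004
grip_force: 1.2
```

Request:
step_arm:
  increments:
    - {"slide": [0, 0, -0.1], "rotation": [0, 0, 0]}
    - {"slide": [0, 0, -0.1], "rotation": [0, 0, 0]}
    - {"slide": [0, 0, -0.1], "rotation": [0, 0, 0]}

```text
time: 10.0
eef_pos: [0.5325, -0.1018, 0.1238]
orientation: [[0.996, 0.084, 0.0], [0.084, -0.996, -0.0], [0.0, 0.0, -1.0]]
wrist_force: [0.3, -0.9, 1.8]
gripper_width: 0.0008
grip_force: 1.4
```

Request:
step_arm:
  increments:
    - {"slide": [0, 0, -0.1], "rotation": [0, 0, 0]}
    - {"slide": [0, 0, -0.1], "rotation": [0, 0, 0]}
    - {"slide": [0, 0, -0.1], "rotation": [0, 0, 0]}

```text
time: 10.3
eef_pos: [0.5325, -0.1018, 0.1228]
orientation: [[0.996, 0.084, 0.0], [0.084, -0.996, -0.0], [0.0, 0.0, -1.0]]
wrist_force: [-0.1, -0.6, 3.2]
gripper_width: 0.0004
grip_force: 1.6
```

Contact came at TCP z ≈ 0.1258, matching the nominal height, and about 3 mm is pressed. I need 5 mm more.

Request:
step_arm:
  increments:
    - {"slide": [0, 0, -0.1], "rotation": [0, 0, 0]}
    - {"slide": [0, 0, -0.2], "rotation": [0, 0, 0]}
    - {"slide": [0, 0, -0.3], "rotation": [0, 0, 0]}
    - {"slide": [0, 0, -0.4], "rotation": [0, 0, 0]}
    - {"slide": [0, 0, -0.5], "rotation": [0, 0, 0]}
    - {"slide": [0, 0, -0.5], "rotation": [0, 0, 0]}
    - {"slide": [0, 0, -0.5], "rotation": [0, 0, 0]}
    - {"slide": [0, 0, -0.5], "rotation": [0, 0, 0]}

```text
time: 11.1
eef_pos: [0.5325, -0.1018, 0.1178]
orientation: [[0.996, 0.084, 0.0], [0.084, -0.996, -0.0], [0.0, 0.0, -1.0]]
wrist_force: [-0.7, -0.2, 5.2]
gripper_width: 0.0005
grip_force: 2.6
```

```bash
python3 - <<'E'
from station import *
import numpy as np,cv2
F=[]
for i in range(8):
    c=camera('side'); s=get_state(); F.append([s['eef_pos'][2],s['wrist_force'][2],s['grip_force']])
print(np.mean(F,0),s['eef_pos'])
a=c['image'][110:250,180:340,::-1]; cv2.imwrite('pics/s3.png',cv2.resize(a,None,fx=4,fy=4,interpolation=cv2.INTER_CUBIC))
E
```

```text
[0.11784657 5.17271041 2.60277007] [ 0.53251391 -0.10176103  0.11784317]
```

View pics/s3.png

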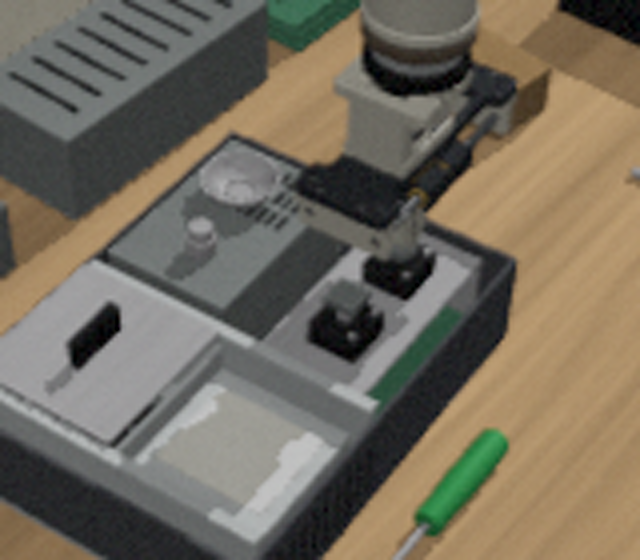

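The fingers hold the plunger down at zoom (400,250) with 5.17 N, which matches 8 mm. The key at (350,295) stands released, the cover is shut, and the loose things are in place.

```bash
python3 -c "
from station import *
print(hand_in())"
```

```text
the job is handed in; nothing more can be done
None
```

I slid the cover shut against its rear stop, then pressed the round plunger about 8 mm (5.2 N), and handed the job in still holding it there; the square key was not pressed, and the loose things stayed put as far as the pictures show.

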